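# Press home the studs of a model railway curve

## Task

The new curve of track on the model railway board is held by four white studs standing up between the rails. Starting at the end where the signal post stands and working towards the water tank, press each stud fully home in turn with the fingertips, gently, and from the first stud to the last follow the curve of the track with the fingertips low over it (within about 5 cm above the rails, centred between them). Pick nothing up and leave the wagon, trees and everything else where they are.

Things in the scene. Friction and masses are not known exactly. Their poses are not given: they have to be found in the camera images.
- board: railway board 320 (x) by 600 (y) by 40 mm, wooden edge, olive ground, fixed, turned at most 0.35 rad from the robot's axes; origin under its centre, z up. One curve of 45 mm gauge track, an arc of 350 mm radius about board x = -350 mm, y = 0 (line midway between the rails), runs along y over the origin. Rail tops 56 mm above the underside. Pressing with over 40 N fails
- top_a (a point): stud a, at the board's +y end of the row: white plastic fixing stud between the rails, round flat head 22 mm across; this point is the centre of its top face. Raised (joint 0) it is 12 mm above the rail tops, home 2 mm. Studs a, b, c, d follow at 132, 66 and 99 mm along the curve: press with shut fingers, so as to push only one
- top_b (a point): stud b, second from the +y end: white plastic fixing stud between the rails, round flat head 22 mm across; this point is the centre of its top face
- top_c (a point): stud c, third from the +y end: white plastic fixing stud between the rails, round flat head 22 mm across; this point is the centre of its top face
- top_d (a point): stud d, at the board's -y end of the row: white plastic fixing stud between the rails, round flat head 22 mm across; this point is the centre of its top face
- stud_a (a joint): how far stud a is pushed in, m: 0 = fully raised, 0.010 = hard stop (fully home); it starts between 0 and 0.003, slides straight down, resists with about 4 N of friction, has no spring, and stays where it is left
- stud_b (a joint): how far stud b is pushed in, m: 0 = fully raised, 0.010 = hard stop (fully home); it starts between 0 and 0.003, slides straight down, resists with about 4 N of friction, has no spring, and stays where it is left
- stud_c (a joint): how far stud c is pushed in, m: 0 = fully raised, 0.010 = hard stop (fully home); it starts between 0 and 0.003, slides straight down, resists with about 4 N of friction, has no spring, and stays where it is left
- stud_d (a joint): how far stud d is pushed in, m: 0 = fully raised, 0.010 = hard stop (fully home); it starts between 0 and 0.003, slides straight down, resists with about 4 N of friction, has no spring, and stays where it is left
- signal: model signal post: grey round foot, thin steel post 70 mm tall in all, black lamp head 18 mm across on top; fixed to the board just outside one end of the curve, about 265 mm from the board's middle along +y or -y. The row of studs is begun at its end. Origin at the centre of its underside, on the board
- tank: model water tank: wooden tub 52 mm across on four legs with a cone roof, 66 mm tall; fixed to the board at the other end. The row is finished at its end. Origin at the centre of its underside, on the board
- wagon: loose open model wagon, 105 mm long, 46 mm wide, 46 mm tall, standing on the board inside the curve (robot's side), not to be moved; origin at the centre of its underside
- tree_big: loose model tree, 78 mm tall, 50 mm across, on the board outside the curve, not to be moved; origin at the centre of its foot
- tree_small: loose model tree, 56 mm tall, 38 mm across, on the board outside the curve, not to be moved; origin at the centre of its foot
- screwdriver: screwdriver lying on the table left of the board, not to be moved
- glue: glue bottle, 44 mm across, 110 mm tall, standing on the table left of the board, not to be moved; origin at the centre of its underside
- mug: white mug, 76 mm across, 90 mm tall, on the table right of the board, not to be moved; origin at the centre of its underside
- paint_tin: paint tin, 60 mm across, 60 mm tall, on the table right of the board, not to be moved; origin at the centre of its underside

How it is judged (in metres and radians):
On the way, in this order (a step that is already met when the one before it is completed fails the run):
1. first stud from the signal's end pressed home (((y of signal in the frame of board above 0 m and value of joint stud_a above 0.008 m) or (y of signal in the frame of board below 0 m and value of joint stud_d above 0.008 m))), for 0.1 s.
2. second stud from the signal's end pressed home (((y of signal in the frame of board above 0 m and value of joint stud_b above 0.008 m) or (y of signal in the frame of board below 0 m and value of joint stud_c above 0.008 m))), for 0.1 s.
3. third stud from the signal's end pressed home (((y of signal in the frame of board above 0 m and value of joint stud_c above 0.008 m) or (y of signal in the frame of board below 0 m and value of joint stud_b above 0.008 m))), for 0.1 s.
4. last stud from the signal's end pressed home (((y of signal in the frame of board above 0 m and value of joint stud_d above 0.008 m) or (y of signal in the frame of board below 0 m and value of joint stud_a above 0.008 m))), for 0.1 s.
At the end, for the whole second after the job is handed in: all four studs are pushed in by more than 8 of their 10 mm, the wagon, trees and the loose things on the table are within 15 mm of where they stood (value of joint each of stud_a, stud_b, stud_c, stud_d above 0.008 m and distance of each of wagon, tree_big, tree_small, screwdriver, glue, mug, paint_tin from where it was at the start of the episode below 0.015 m); the robot touches nothing.
It fails at once if between first and last stud the TCP was over about 25 mm sideways of the track centre line, or over 135 mm above the board underside (tips 60 mm above the rails) ((y of signal in the frame of board above 0 m and value of joint stud_a above 0.008 m and not (value of joint stud_d above 0.008 m) and (z of the grasp point in the frame of board above 0.135 m or y of the grasp point in the frame of board below -0.175 m or y of the grasp point in the frame of board above 0.175 m or (y of the grasp point in the frame of board between -0.175 and -0.13 m and x of the grasp point in the frame of board below -0.0719 m) or (y of the grasp point in the frame of board between -0.175 and -0.13 m and x of the grasp point in the frame of board above -0 m) or (y of the grasp point in the frame of board between -0.13 and -0.09 m and x of the grasp point in the frame of board below -0.05 m) or (y of the grasp point in the frame of board between -0.13 and -0.09 m and x of the grasp point in the frame of board above 0.0132 m) or (y of the grasp point in the frame of board between -0.09 and -0.05 m and x of the grasp point in the frame of board below -0.0368 m) or (y of the grasp point in the frame of board between -0.09 and -0.05 m and x of the grasp point in the frame of board above 0.0214 m) or (y of the grasp point in the frame of board between -0.05 and 0.05 m and x of the grasp point in the frame of board below -0.0286 m) or (y of the grasp point in the frame of board between -0.05 and 0.05 m and x of the grasp point in the frame of board above 0.025 m) or (y of the grasp point in the frame of board between 0.05 and 0.09 m and x of the grasp point in the frame of board below -0.0368 m) or (y of the grasp point in the frame of board between 0.05 and 0.09 m and x of the grasp point in the frame of board above 0.0214 m) or (y of the grasp point in the frame of board between 0.09 and 0.13 m and x of the grasp point in the frame of board below -0.05 m) or (y of the grasp point in the frame of board between 0.09 and 0.13 m and x of the grasp point in the frame of board above 0.0132 m) or (y of the grasp point in the frame of board between 0.13 and 0.175 m and x of the grasp point in the frame of board below -0.0719 m) or (y of the grasp point in the frame of board between 0.13 and 0.175 m and x of the grasp point in the frame of board above -0 m))) or (y of signal in the frame of board below 0 m and value of joint stud_d above 0.008 m and not (value of joint stud_a above 0.008 m) and (z of the grasp point in the frame of board above 0.135 m or y of the grasp point in the frame of board below -0.175 m or y of the grasp point in the frame of board above 0.175 m or (y of the grasp point in the frame of board between -0.175 and -0.13 m and x of the grasp point in the frame of board below -0.0719 m) or (y of the grasp point in the frame of board between -0.175 and -0.13 m and x of the grasp point in the frame of board above -0 m) or (y of the grasp point in the frame of board between -0.13 and -0.09 m and x of the grasp point in the frame of board below -0.05 m) or (y of the grasp point in the frame of board between -0.13 and -0.09 m and x of the grasp point in the frame of board above 0.0132 m) or (y of the grasp point in the frame of board between -0.09 and -0.05 m and x of the grasp point in the frame of board below -0.0368 m) or (y of the grasp point in the frame of board between -0.09 and -0.05 m and x of the grasp point in the frame of board above 0.0214 m) or (y of the grasp point in the frame of board between -0.05 and 0.05 m and x of the grasp point in the frame of board below -0.0286 m) or (y of the grasp point in the frame of board between -0.05 and 0.05 m and x of the grasp point in the frame of board above 0.025 m) or (y of the grasp point in the frame of board between 0.05 and 0.09 m and x of the grasp point in the frame of board below -0.0368 m) or (y of the grasp point in the frame of board between 0.05 and 0.09 m and x of the grasp point in the frame of board above 0.0214 m) or (y of the grasp point in the frame of board between 0.09 and 0.13 m and x of the grasp point in the frame of board below -0.05 m) or (y of the grasp point in the frame of board between 0.09 and 0.13 m and x of the grasp point in the frame of board above 0.0132 m) or (y of the grasp point in the frame of board between 0.13 and 0.175 m and x of the grasp point in the frame of board below -0.0719 m) or (y of the grasp point in the frame of board between 0.13 and 0.175 m and x of the grasp point in the frame of board above -0 m)))).
It fails at once if pressed too hard: more than 40 N on the board, its track or studs (contact force between the arm and board above 40 N).
It fails at once if a loose thing was moved, lifted or carried more than 15 mm (distance of any of wagon, tree_big, tree_small, screwdriver, glue, mug, paint_tin from where it was at the start of the episode above 0.015 m).
It fails at once if the signal or the tank was struck (contact force between the arm and signal above 5 N or contact force between the arm and tank above 5 N).
It also fails if it takes over 51 s, if anything falls off the work surface, if the arm or the gripper's body presses on something with over 40 N, if the wrist force passes 120 N, or if a joint passes its speed limit or range.

## Robot

A 6-joint arm with a two-finger parallel gripper is mounted at the origin on the work surface. World frame = base frame: x ahead of the robot, y to its left, z up, the work surface at z = 0. Lengths are in m, angles in degrees, forces in N, time in s.
With the tool pointing down it reaches from about 0.275 to 0.85 m from the base axis. Payload 19 kg.
Tool frame: the origin (TCP) lies between the finger pads, 19 mm behind the fingertips; this is the grasp point; z points along the fingers, y is the line along which they close (so a half turn about z gives the same grasp; the last joint's range is limited). The gripper opens to 85 mm and grips with 20 to 120 N. Pads are 22 mm wide; open, the fingers measure 114 mm over their backs; the gripper's body (76 mm by 85 mm) begins 54 mm behind the grasp point. The pads swing forward as they close: fully open they stand 13 mm farther back than shut.
Start: joints at [69.5, 8.623, 82.357, -0, 89.026, -7.678], TCP at [0.128, 0.561, 0.25] pointing down, gripper open.
Joint ranges: [-160.23, 160.23], [-39.13, 120.54], [6.94, 153.29], [-79.49, 259.48], [9.18, 160.14], [-161.06, 161.06]. Speed limits (degrees/s): [108.29, 108.29, 127.2, 172.46, 172.46, 172.46].

## Interface

Orientations are given as a 3x3 rotation matrix whose columns are the frame's x, y, z axes.
In Python, from cell import r gives the robot as it stands. The module is installed in compiled form; this text tells all that it offers.
- The arm moves only by the shell command python3 -m handwheel 'ROWS' [FORCE]. ROWS is a JSON object of lists of equal length, an entry for each row: "xyz": the shift along the tool's x, y, z in mm, a list of three; "twist": the turn, a rotation vector about the tool's x, y, z in degrees, a list of three; "fingers": the finger opening in mm, from 0 to 85.4. A call has 1 to 12 rows; each row shifts and turns the commanded pose from where the row before left it, along the tool's axes as they then stand; what a row does not reach is not made up. A row lasts 1/8 s, in which the tool goes at most 62.5 mm and 10.7 degrees, less where a joint would pass 70% of its speed; a pose out of reach is approached as far as the arm can. A call is refused whole if a number of a shift passes 62.5 or a number of a turn 10.7, either way. A call with a gripper value outside its range is refused whole. The fingers move at their own pace and stop on an object; FORCE is the grip in N (left out, the last holds). Time passes only in rows, so rows that do not move let the fingers close. It gives the time, the measured TCP pose, the force, the opening and the grip force at its end, in the units of the state.
- r.sense(): the state, without advancing time (a new reading comes with each control period).
- r.read_camera(name): name is "scene" or "top"; returns a dict with "image" (480x640x3 uint8, red, green, blue), "fx", "fy", "cx", "cy" (pixels), "xyz" and "rotation" of the camera in the world. Camera axes: x right, y up, looking along -z (the intrinsics and any distortion apply to the point x, -y, -z); pixel columns grow to the right and rows downward; lengths in m; the calibration is good to about 2 mm. A picture is of the moment at which its call begins. There is no depth.
- r.job_done(): hands the job in; it is judged then, once.
The state is a dict: "time": time; "joint_positions": joint angles; "qd": joint speeds; "joint_torque": joint torques, N m; "tool_pos": TCP position; "orientation": TCP orientation; "force": force on the tool from outside, world axes, zero at the start; "torque": the same for the moment, N m; "finger_gap": opening from 0.0 (shut) to 1.0 (fully open); "finger_force": force on a finger pad.
Only numpy, scipy, OpenCV 4.12 (cv2) and the standard library are available. Lean on these libraries where they do the work, as an engineer would, in place of code of your own. Each camera call takes 0.05 s, during which the arm holds its last target. There are 200 camera calls.

## Working session

There is one attempt and no reset: what is moved stays moved. The work goes in short steps, Python scripts to look and compute and a shell command to move; the robot and the scene stay as the last step left them, time stands still between calls to the robot, and variables do not carry over. Pictures are saved under pics/ and viewed, at most 10 in all, crops included, and the job is handed in when it is done.

```bash
mkdir -p pics; python3 - <<'E'
from cell import r
import cv2,numpy as np
for n in("top","scene"):
    c=r.read_camera(n); cv2.imwrite(f"pics/{n}0.png",c["image"][:,:,::-1]); np.savez(n+"0.npz",**c)
    print({k:v for k,v in c.items() if k!="image"})
print(r.sense())
E
```

```text
{'fx': 518.797082816559, 'fy': 518.797082816559, 'cx': 309.2651764558473, 'cy': 242.28366684818366, 'xyz': array([ 0.43750108, -0.0113093 ,  1.53894117]), 'rotation': array([[-0.00682573,  0.99380592, -0.11091983],
       [-0.99997586, -0.00663905,  0.00205229],
       [ 0.00130317,  0.11093116,  0.99382724]])}
{'fx': 618.9123409532795, 'fy': 618.9123409532795, 'cx': 322.9559754081436, 'cy': 239.0829327109358, 'xyz': array([ 1.46618466, -0.65709918,  1.26490771]), 'rotation': array([[ 0.58567716, -0.59499298,  0.55042313],
       [ 0.81053867,  0.42736334, -0.40048426],
       [ 0.00305465,  0.68069371,  0.73256176]])}
{'time': 0.1, 'joint_positions': array([ 6.95013082e+01,  8.64991625e+00,  8.23872620e+01, -7.56659350e-04,
        8.90259681e+01, -7.67785200e+00]), 'qd': array([-0.05077085, -0.09793   , -0.14353533, -0.00801706,  0.00449558,
       -0.07463747]), 'joint_torque': array([ 6.54871110e-03, -7.14381123e+01, -5.71791351e+01, -2.38633957e-04,
        7.20403317e-03,  1.21141243e-04]), 'tool_pos': array([0.1275535 , 0.56048165, 0.24943563]), 'orientation': array([[-9.75068734e-01,  2.21902737e-01, -3.73575985e-04],
       [ 2.21903010e-01,  9.75068192e-01, -1.03695041e-03],
       [ 1.34159926e-04, -1.09399556e-03, -9.99999393e-01]]), 'force': array([-0.75661018, -0.25848876,  0.40006763]), 'torque': array([ 0.02534739, -0.09724984,  0.06379982]), 'finger_force': 0.0, 'finger_gap': 0.9985464993289582}
```

View pics/top0.png

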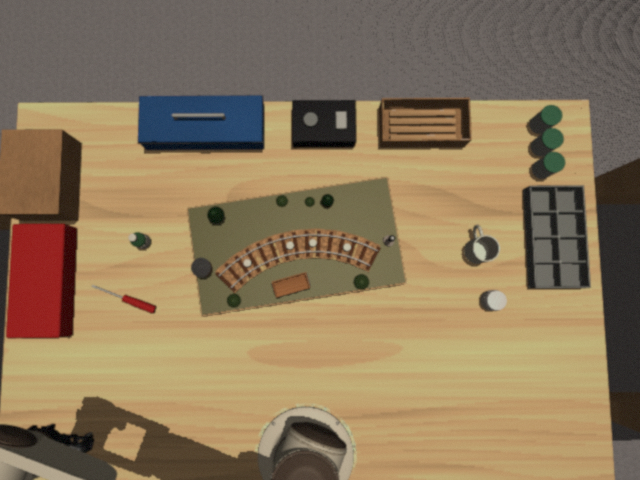

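View pics/scene0.png

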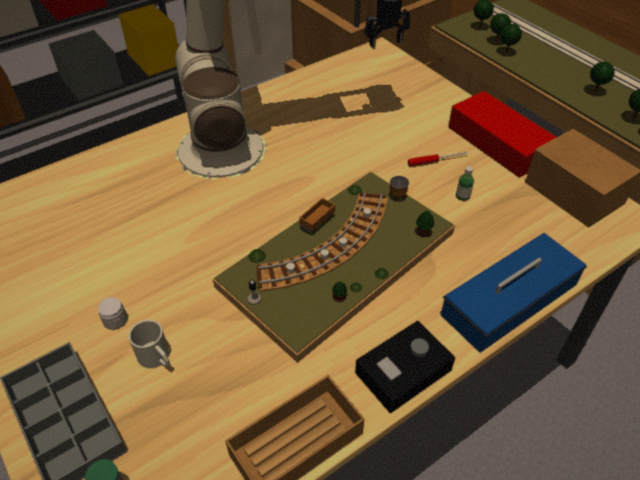

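The signal post is at the right, at (390,240) in the top view, which is the -y end. The tank is at (202,268). The studs from the signal's end are d (347,246), c (313,242), b (290,244) and a (247,262). In the scene view they are about d (290,268), c (324,254), b (343,241) and a (367,211).

```bash
cat > h.py <<'E'
import numpy as np,cv2
def ray(c,p):
    d=np.array([(p[0]-c["cx"])/c["fx"],-(p[1]-c["cy"])/c["fy"],-1.]); return c["xyz"],c["rotation"]@d
def plane(c,p,z):
    o,d=ray(c,p); return o+d*(z-o[2])/d[2]
def tri(c1,p1,c2,p2):
    o1,d1=ray(c1,p1);o2,d2=ray(c2,p2)
    s=np.linalg.lstsq(np.c_[d1,-d2],o2-o1,rcond=None)[0]
    a,b=o1+s[0]*d1,o2+s[1]*d2; return (a+b)/2,np.linalg.norm(a-b)
def blob(c,g,w=8):
    im=c["image"].astype(int); u,v=g; s=im[v-w:v+w+1,u-w:u+w+1]
    m=s.min(2).astype(float); t=(m.max()*.72); k=np.clip(m-t,0,None)
    n,l,st,ce=cv2.connectedComponentsWithStats((m>t).astype(np.uint8))
    i=1+np.argmax(st[1:,4]); k=(l==i)
    ys,xs=np.nonzero(k); return np.array([u-w+xs.mean(),v-w+ys.mean()]),k.sum(),m.max()
E
python3 - <<'E'
from h import *
from scipy.optimize import least_squares
T=np.load("top0.npz");S=np.load("scene0.npz")
gt=dict(d=(347,246),c=(313,242),b=(290,244),a=(247,262)); gs=dict(d=(290,268),c=(324,254),b=(343,241),a=(367,211))
P=[]
for k in "abcd":
    p,n,m=blob(T,gt[k]); q,n2,m2=blob(S,gs[k])
    x=plane(T,p,.0665);P.append(x[:2]); y=plane(S,q,.0665)
    print(k,p.round(1),n,q.round(1),n2,"top",x.round(4),"scene",y.round(4),"tri",tri(T,p,S,q)[0].round(4))
P=np.array(P)
s=np.array([0,-132,-198,-297])/350
f=lambda v:(v[:2]+.35*np.c_[np.cos(v[2]+s),np.sin(v[2]+s)]-P).ravel()
v=least_squares(f,[.2,0,.5]).x; print("centre,ang a",v,"res mm",(f(v)*1e3).round(1))
im=T["image"];h=cv2.cvtColor(im,cv2.COLOR_RGB2HSV)
m=cv2.inRange(h,(22,60,20),(45,255,140));m[:,:170]=0;m[:,430:]=0;m[:165]=0;m[330:]=0
m=cv2.morphologyEx(m,cv2.MORPH_CLOSE,np.ones((15,15)));c=max(cv2.findContours(m,0,2)[0],key=cv2.contourArea)
b=cv2.boxPoints(cv2.minAreaRect(c));print(b);w=np.array([plane(T,p,.04)[:2] for p in b]);print(w.round(3),np.linalg.norm(w-np.roll(w,1,0),axis=1))
ce=w.mean(0);e=max((w[1]-w[0],w[2]-w[1]),key=np.linalg.norm);e=e*np.sign(e[1]);yaw=np.arctan2(-e[0],e[1])
X=np.array([np.cos(yaw),np.sin(yaw)]);print("board",ce,yaw,"arc centre from board",ce-.35*X, "stud angles in board",v[2]+s-yaw)
print("signal base, tank",plane(T,(390,240),.1),plane(T,(202,268),.1))
E
```

```text
a [247.  262.2] 41 [366.8 210.4] 33 top [0.5459 0.1631 0.0665] scene [0.5487 0.1597 0.0665] tri [0.5459 0.163  0.0624]
b [289.6 245. ] 39 [342.9 240. ] 32 top [0.5944 0.0419 0.0665] scene [0.5991 0.0388 0.0665] tri [0.595  0.0421 0.0609]
c [312.6 242. ] 39 [324.2 251.7] 36 top [ 0.6026 -0.0239  0.0665] scene [ 0.6037 -0.0254  0.0665] tri [ 0.6026 -0.0242  0.0647]
d [346.9 246.7] 39 [290.  265.5] 38 top [ 0.5884 -0.1216  0.0665] scene [ 0.5912 -0.1237  0.0665] tri [ 0.5887 -0.122   0.063 ]
centre,ang a [ 0.25180908 -0.02666538  0.57368756] res mm [-0.1  0.2  0.7 -0.2 -0.8 -0.   0.3 -0. ]
[[185.77689 208.97232]
 [387.96567 177.38037]
 [404.34317 282.1964 ]
 [202.15439 313.78836]]
[[ 0.705  0.346]
 [ 0.796 -0.248]
 [ 0.487 -0.288]
 [ 0.401  0.294]] [0.30896989 0.60105463 0.31122163 0.58768736]
board [0.59730884 0.02611457] 0.151147462602756 arc centre from board [ 0.25129921 -0.02658585] stud angles in board [ 0.4225401   0.04539724 -0.14317419 -0.42603133]
signal base, tank [ 0.60301053 -0.23979433  0.1       ] [0.52829036 0.2838352  0.1       ]
```

The stud fit agrees within 1 mm and the board yaw is 0.151 rad, so the order is d, c, b, a. I'll shut the fingers, square the tool to the world axes and travel high.

```bash
python3 -m handwheel '{"xyz":[[0,0,0],[0,0,0],[-28,-41,0],[-28,-41,0],[-28,-41,0],[-28,-41,0],[-28,-41,0],[-28,-41,0],[-28,-41,0],[-28,-41,0],[-28,-41,0],[-28,-41,0]],"twist":[[0,0,-6.4],[0,0,-6.4],[0,0,0],[0,0,0],[0,0,0],[0,0,0],[0,0,0],[0,0,0],[0,0,0],[0,0,0],[0,0,0],[0,0,0]],"fingers":[0,0,0,0,0,0,0,0,0,0,0,0]}' 20
```

```text
time: 1.6
tool_pos: [0.408, 0.149, 0.2499]
orientation: [[-1.0, 0.0, 0.0], [0.0, 1.0, -0.0], [-0.0, -0.0, -1.0]]
force: [1.3, 0.6, 0.2]
finger_gap: -0.001
finger_force: 0.0
```

```bash
python3 -m handwheel '{"xyz":[[-26,-39,0],[-26,-39,0],[-26,-39,0],[-26,-39,0],[-26,-39,0],[-26,-38,0],[-25,-38,0],[0,0,35],[0,0,35],[0,0,35],[0,0,25],[0,0,0]],"twist":[[0,0,0],[0,0,0],[0,0,0],[0,0,0],[0,0,0],[0,0,0],[0,0,0],[0,0,0],[0,0,0],[0,0,0],[0,0,0],[0,0,0]],"fingers":[0,0,0,0,0,0,0,0,0,0,0,0]}'
python3 - <<'E'
from cell import r
import cv2,numpy as np
print(r.sense()["tool_pos"])
c=r.read_camera("scene");cv2.imwrite("pics/s1.png",cv2.resize(c["image"][170:320,200:440,::-1],None,fx=3.3,fy=3.3,interpolation=cv2.INTER_CUBIC))
E
```

```text
time: 3.1
tool_pos: [0.5874, -0.1202, 0.1181]
orientation: [[-1.0, 0.0, -0.004], [0.0, 1.0, 0.001], [0.004, 0.001, -1.0]]
force: [0.0, 0.3, 0.5]
finger_gap: -0.004
finger_force: 0.0
[ 0.58741349 -0.12024539  0.11814556]
```

View pics/s1.png

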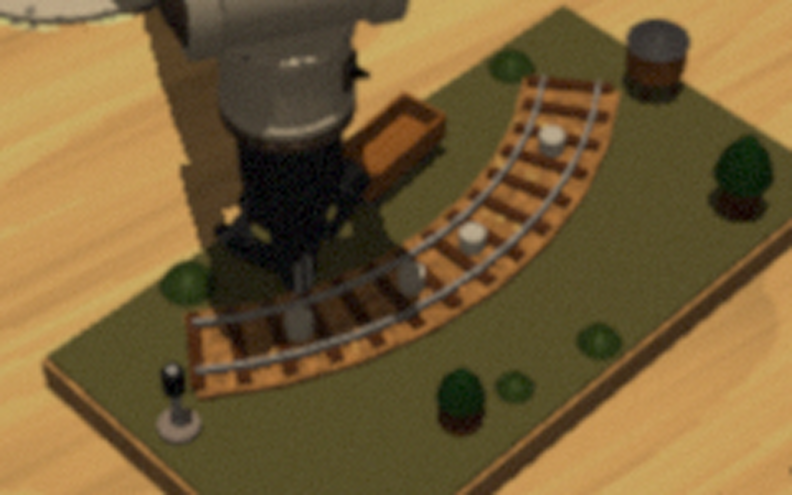

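Stud d is at crop (300,320), directly below the shut tips at (303,290). All objects are undisturbed. I'll descend to near contact.

```bash
python3 -m handwheel '{"xyz":[[0,-2,0],[0,0,12],[0,0,10],[0,0,6],[0,0,0],[0,0,0]],"twist":[[0,0,0],[0,0,0],[0,0,0],[0,0,0],[0,0,0],[0,0,0]],"fingers":[0,0,0,0,0,0]}'
```

```text
time: 3.9
tool_pos: [0.5885, -0.1226, 0.0922]
orientation: [[-1.0, 0.0, 0.0], [0.0, 1.0, -0.0], [-0.0, -0.0, -1.0]]
force: [-0.5, -0.2, 0.1]
finger_gap: 0.001
finger_force: 0.0
```

```bash
python3 -m handwheel '{"xyz":[[0,0,2],[0,0,2],[0,0,2],[0,0,1],[0,0,0],[0,0,0]],"twist":[[0,0,0],[0,0,0],[0,0,0],[0,0,0],[0,0,0],[0,0,0]],"fingers":[0,0,0,0,0,0]}'
```

```text
time: 4.65
tool_pos: [0.5883, -0.1226, 0.085]
orientation: [[-1.0, 0.0, -0.0], [0.0, 1.0, -0.0], [0.0, -0.0, -1.0]]
force: [-0.4, 0.6, 0.4]
finger_gap: -0.0
finger_force: 0.2
```

```bash
python3 -m handwheel '{"xyz":[[0,0,1],[0,0,1],[0,0,1],[0,0,1],[0,0,0]],"twist":[[0,0,0],[0,0,0],[0,0,0],[0,0,0],[0,0,0]],"fingers":[0,0,0,0,0]}'
```

```text
time: 5.28
tool_pos: [0.5883, -0.1226, 0.0809]
orientation: [[-1.0, 0.0, -0.0], [0.0, 1.0, -0.0], [0.0, -0.0, -1.0]]
force: [-0.1, -0.3, 1.5]
finger_gap: -0.002
finger_force: 0.6
```

```bash
python3 -m handwheel '{"xyz":[[0,0,1],[0,0,1],[0,0,1],[0,0,0],[0,0,0]],"twist":[[0,0,0],[0,0,0],[0,0,0],[0,0,0],[0,0,0]],"fingers":[0,0,0,0,0]}'
```

```text
time: 5.9
tool_pos: [0.5883, -0.1226, 0.0779]
orientation: [[-1.0, 0.0, -0.0], [0.0, 1.0, -0.0], [0.0, -0.0, -1.0]]
force: [-0.6, 0.7, 0.0]
finger_gap: -0.001
finger_force: 0.1
```

```bash
python3 -m handwheel '{"xyz":[[0,0,0.5],[0,0,0.5]],"twist":[[0,0,0],[0,0,0]],"fingers":[0,0]}'
```

```text
time: 6.15
tool_pos: [0.5884, -0.1225, 0.0771]
orientation: [[-1.0, 0.0, 0.0], [0.0, 1.0, -0.0], [-0.0, -0.0, -1.0]]
force: [-2.0, 0.5, 4.0]
finger_gap: 0.005
finger_force: 1.9
```

```bash
python3 -m handwheel '{"xyz":[[0,0,0.5],[0,0,0.0]],"twist":[[0,0,0],[0,0,0]],"fingers":[0,0]}'
```

```text
time: 6.4
tool_pos: [0.5884, -0.1226, 0.0767]
orientation: [[-1.0, 0.0, 0.0], [0.0, 1.0, -0.0], [-0.0, -0.0, -1.0]]
force: [-2.6, 0.0, 6.1]
finger_gap: 0.001
finger_force: 3.0
```

```bash
python3 -m handwheel '{"xyz":[[0,0,0.5],[0,0,0.0]],"twist":[[0,0,0],[0,0,0]],"fingers":[0,0]}'
```

```text
time: 6.65
tool_pos: [0.5884, -0.1226, 0.0767]
orientation: [[-1.0, 0.0, 0.0], [0.0, 1.0, -0.0], [-0.0, -0.0, -1.0]]
force: [-5.2, 1.4, 11.5]
finger_gap: 0.0
finger_force: 5.9
```

```bash
python3 -m handwheel '{"xyz":[[0,0,0.4],[0,0,0.0]],"twist":[[0,0,0],[0,0,0]],"fingers":[0,0]}'
```

```text
time: 6.9
tool_pos: [0.5884, -0.1226, 0.0766]
orientation: [[-1.0, 0.0, 0.001], [0.0, 1.0, -0.0], [-0.001, -0.0, -1.0]]
force: [-6.4, 2.1, 17.4]
finger_gap: 0.001
finger_force: 8.3
```

Stud d is on its stop: z holds at 0.0766 while the force climbs. I'll lift slightly and follow the arc to c.

```bash
python3 -m handwheel '{"xyz":[[0,0,-12],[0,0,-12],[-4,16,0],[-4,16,0],[-2,17,0],[-2,17,0],[-1,17,0],[0,16,0],[0,0,0],[0,0,6],[0,0,5],[0,0,0]],"twist":[[0,0,0],[0,0,0],[0,0,0],[0,0,0],[0,0,0],[0,0,0],[0,0,0],[0,0,0],[0,0,0],[0,0,0],[0,0,0],[0,0,0]],"fingers":[0,0,0,0,0,0,0,0,0,0,0,0]}'
python3 - <<'E'
from cell import r
import cv2
c=r.read_camera("scene");cv2.imwrite("pics/s2.png",cv2.resize(c["image"][170:320,200:440,::-1],None,fx=3.3,fy=3.3,interpolation=cv2.INTER_CUBIC))
E
```

```text
time: 8.4
tool_pos: [0.6011, -0.024, 0.0879]
orientation: [[-1.0, 0.001, -0.001], [0.001, 1.0, 0.0], [0.001, 0.0, -1.0]]
force: [-0.1, -0.4, 0.4]
finger_gap: -0.001
finger_force: 0.0
```

View pics/s2.png

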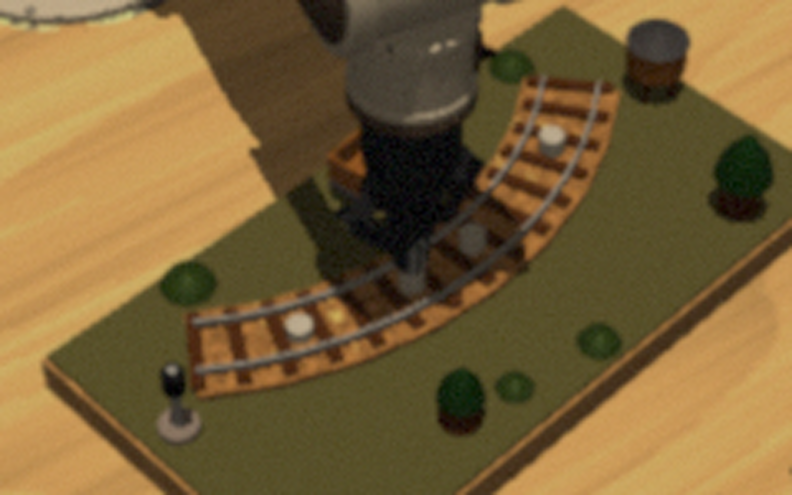

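Stud d at crop (299,325) is now flush, and the tips are on stud c at (413,280). Next I press c.

```bash
python3 -m handwheel '{"xyz":[[0,0,1],[0,0,1],[0,0,1],[0,0,1],[0,0,1],[0,0,1],[0,0,1],[0,0,1],[0,0,1],[0,0,1],[0,0,0]],"twist":[[0,0,0],[0,0,0],[0,0,0],[0,0,0],[0,0,0],[0,0,0],[0,0,0],[0,0,0],[0,0,0],[0,0,0],[0,0,0]],"fingers":[0,0,0,0,0,0,0,0,0,0,0]}'
```

```text
time: 9.82
tool_pos: [0.6014, -0.0236, 0.0785]
orientation: [[-1.0, 0.0, -0.0], [0.0, 1.0, -0.0], [0.0, -0.0, -1.0]]
force: [-0.1, -1.4, 1.7]
finger_gap: 0.002
finger_force: 0.7
```

```bash
python3 -m handwheel '{"xyz":[[0,0,0.5],[0,0,0.5],[0,0,0.5],[0,0,0.0]],"twist":[[0,0,0],[0,0,0],[0,0,0],[0,0,0]],"fingers":[0,0,0,0]}'
```

```text
time: 10.32
tool_pos: [0.6014, -0.0236, 0.0771]
orientation: [[-1.0, 0.0, -0.0], [0.0, 1.0, -0.0], [0.0, -0.0, -1.0]]
force: [1.1, -0.7, 3.0]
finger_gap: -0.003
finger_force: 1.3
```

```bash
python3 -m handwheel '{"xyz":[[0,0,0.5],[0,0,0.5],[0,0,0.0]],"twist":[[0,0,0],[0,0,0],[0,0,0]],"fingers":[0,0,0]}'
```

```text
time: 10.7
tool_pos: [0.6014, -0.0236, 0.0767]
orientation: [[-1.0, 0.0, 0.0], [0.0, 1.0, -0.0], [-0.0, -0.0, -1.0]]
force: [-3.0, 1.0, 10.9]
finger_gap: 0.001
finger_force: 5.5
```

```bash
python3 -m handwheel '{"xyz":[[0,0,0.4],[0,0,0.0]],"twist":[[0,0,0],[0,0,0]],"fingers":[0,0]}'
```

```text
time: 10.95
tool_pos: [0.6015, -0.0235, 0.0766]
orientation: [[-1.0, 0.0, 0.0], [0.0, 1.0, -0.0], [-0.0, -0.0, -1.0]]
force: [-5.1, 0.7, 16.4]
finger_gap: -0.003
finger_force: 7.8
```

Stud c is home. On to b.

```bash
python3 -m handwheel '{"xyz":[[0,0,-12],[0,0,-12],[0,16,0],[1,16,0],[2,17,0],[3,16,0],[0,0,0],[0,0,6],[0,0,5],[0,0,0]],"twist":[[0,0,0],[0,0,0],[0,0,0],[0,0,0],[0,0,0],[0,0,0],[0,0,0],[0,0,0],[0,0,0],[0,0,0]],"fingers":[0,0,0,0,0,0,0,0,0,0]}'
```

```text
time: 12.2
tool_pos: [0.5952, 0.041, 0.088]
orientation: [[-1.0, 0.001, -0.001], [0.001, 1.0, -0.0], [0.001, -0.0, -1.0]]
force: [0.6, -0.3, -0.5]
finger_gap: 0.002
finger_force: 0.0
```

```bash
python3 -m handwheel '{"xyz":[[0,0,1],[0,0,1],[0,0,1],[0,0,1],[0,0,1],[0,0,1],[0,0,1],[0,0,1],[0,0,1],[0,0,1],[0,0,0]],"twist":[[0,0,0],[0,0,0],[0,0,0],[0,0,0],[0,0,0],[0,0,0],[0,0,0],[0,0,0],[0,0,0],[0,0,0],[0,0,0]],"fingers":[0,0,0,0,0,0,0,0,0,0,0]}'
```

```text
time: 13.58
tool_pos: [0.5954, 0.0414, 0.0785]
orientation: [[-1.0, 0.0, -0.0], [0.0, 1.0, -0.0], [0.0, -0.0, -1.0]]
force: [-0.2, -0.8, 1.2]
finger_gap: -0.003
finger_force: 0.5
```

```bash
python3 -m handwheel '{"xyz":[[0,0,0.5],[0,0,0.5],[0,0,0.5],[0,0,0.5],[0,0,0.5],[0,0,0.0]],"twist":[[0,0,0],[0,0,0],[0,0,0],[0,0,0],[0,0,0],[0,0,0]],"fingers":[0,0,0,0,0,0]}'
```

```text
time: 14.32
tool_pos: [0.5955, 0.0414, 0.0767]
orientation: [[-1.0, 0.0, 0.0], [0.0, 1.0, -0.0], [-0.0, -0.0, -1.0]]
force: [-2.5, -0.1, 10.0]
finger_gap: -0.001
finger_force: 5.1
```

```bash
python3 -m handwheel '{"xyz":[[0,0,0.4],[0,0,0.0]],"twist":[[0,0,0],[0,0,0]],"fingers":[0,0]}'
```

```text
time: 14.58
tool_pos: [0.5955, 0.0414, 0.0766]
orientation: [[-1.0, 0.0, 0.001], [0.0, 1.0, -0.0], [-0.001, -0.0, -1.0]]
force: [-5.7, 0.9, 15.3]
finger_gap: 0.001
finger_force: 7.4
```

Stud b is home. I'll follow the arc to a.

```bash
python3 -m handwheel '{"xyz":[[0,0,-12],[0,0,-12],[5,19,0],[5,18,0],[6,18,0],[7,17,0],[8,17,0],[9,17,0],[9.5,16,0],[0,0,0],[0,0,6],[0,0,5]],"twist":[[0,0,0],[0,0,0],[0,0,0],[0,0,0],[0,0,0],[0,0,0],[0,0,0],[0,0,0],[0,0,0],[0,0,0],[0,0,0],[0,0,0]],"fingers":[0,0,0,0,0,0,0,0,0,0,0,0]}'
python3 - <<'E'
from cell import r
import cv2
c=r.read_camera("scene");cv2.imwrite("pics/s3.png",cv2.resize(c["image"][170:320,200:440,::-1],None,fx=3.3,fy=3.3,interpolation=cv2.INTER_CUBIC))
E
```

```text
time: 16.08
tool_pos: [0.546, 0.163, 0.0882]
orientation: [[-1.0, 0.001, -0.0], [0.001, 1.0, -0.0], [0.0, -0.0, -1.0]]
force: [-0.7, -0.8, -0.1]
finger_gap: -0.0
finger_force: 0.0
```

View pics/s3.png

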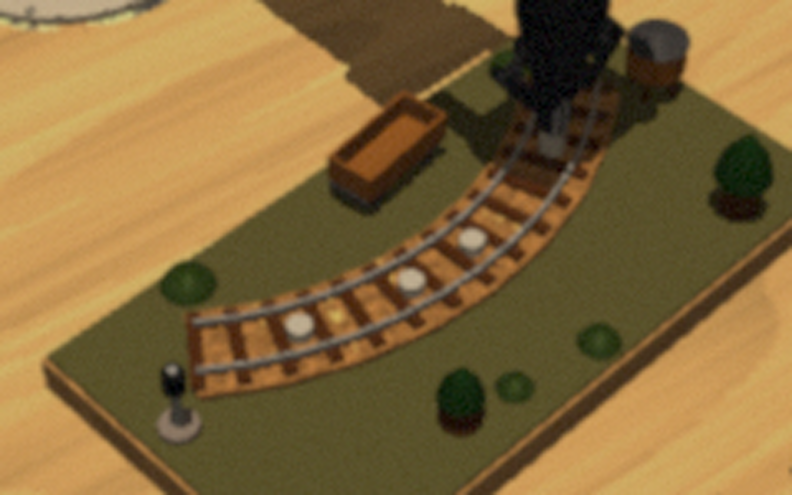

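Studs d (299,325), c (411,281) and b (472,240) are flush, the tips are on a at (551,143), and the tank and wagon are clear. Now I press a.

```bash
python3 -m handwheel '{"xyz":[[0,0,1],[0,0,1],[0,0,1],[0,0,1],[0,0,1],[0,0,1],[0,0,1],[0,0,1],[0,0,1],[0,0,1],[0,0,0]],"twist":[[0,0,0],[0,0,0],[0,0,0],[0,0,0],[0,0,0],[0,0,0],[0,0,0],[0,0,0],[0,0,0],[0,0,0],[0,0,0]],"fingers":[0,0,0,0,0,0,0,0,0,0,0]}'
```

```text
time: 17.5
tool_pos: [0.546, 0.1634, 0.0786]
orientation: [[-1.0, 0.0, -0.0], [0.0, 1.0, -0.0], [0.0, -0.0, -1.0]]
force: [0.2, 0.4, 0.8]
finger_gap: 0.003
finger_force: 0.5
```

```bash
python3 -m handwheel '{"xyz":[[0,0,0.5],[0,0,0.5],[0,0,0.5],[0,0,0.5],[0,0,0.5],[0,0,0.0]],"twist":[[0,0,0],[0,0,0],[0,0,0],[0,0,0],[0,0,0],[0,0,0]],"fingers":[0,0,0,0,0,0]}'
```

```text
time: 18.25
tool_pos: [0.546, 0.1635, 0.0767]
orientation: [[-1.0, 0.0, 0.0], [0.0, 1.0, -0.0], [-0.0, -0.0, -1.0]]
force: [-2.7, -0.4, 8.8]
finger_gap: -0.003
finger_force: 4.7
```

```bash
python3 -m handwheel '{"xyz":[[0,0,0.4],[0,0,0.0]],"twist":[[0,0,0],[0,0,0]],"fingers":[0,0]}'
```

```text
time: 18.5
tool_pos: [0.5461, 0.1635, 0.0766]
orientation: [[-1.0, 0.0, 0.001], [0.0, 1.0, -0.0], [-0.001, -0.0, -1.0]]
force: [-5.3, -0.5, 15.0]
finger_gap: 0.001
finger_force: 7.2
```

Stud a is home. I'll retreat straight up and check.

```bash
python3 -m handwheel '{"xyz":[[0,0,-15],[0,0,-30],[0,0,-40],[0,0,-40],[0,0,-40],[0,0,-20],[0,0,0],[0,0,0]],"twist":[[0,0,0],[0,0,0],[0,0,0],[0,0,0],[0,0,0],[0,0,0],[0,0,0],[0,0,0]],"fingers":[0,0,0,0,0,0,0,0]}'
python3 - <<'E'
from cell import r
import cv2
c=r.read_camera("scene");cv2.imwrite("pics/s4.png",c["image"][:,:,::-1])
E
```

```text
time: 19.5
tool_pos: [0.5457, 0.1634, 0.26]
orientation: [[-1.0, 0.0, -0.001], [0.0, 1.0, -0.0], [0.001, -0.0, -1.0]]
force: [-0.2, 0.7, -0.4]
finger_gap: 0.0
finger_force: 0.0
```

View pics/s4.png

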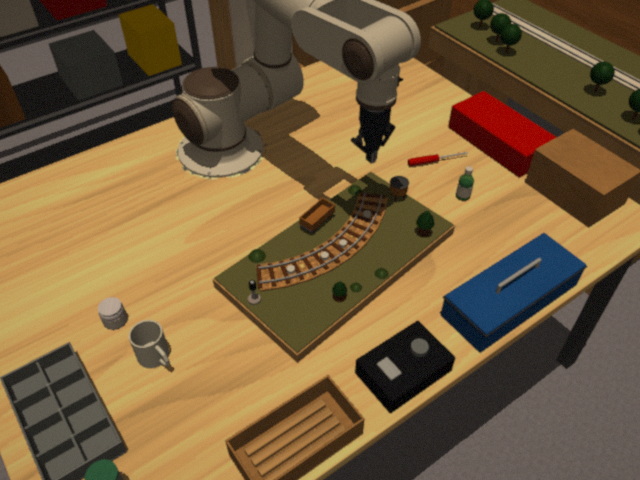

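All four studs look flush: d (290,268), c (324,255), b (343,243) and a (367,215). Nothing else has moved and the arm is clear.

```bash
python3 -c "
from cell import r
print(r.job_done())"
```

```text
the job is handed in; nothing more can be done
None
```

All four studs were pressed home in order d, c, b, a (signal to tank), each to its hard stop at under 20 N by the readings; the last picture showed nothing else moved, and the job is handed in, with no verdict returned.

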